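# Pipette poised over the sample tubes

### The arm

A 6-joint arm with a two-finger parallel gripper is mounted at the origin on the work surface. World frame = base frame: x ahead of the robot, y to its left, z up, the work surface at z = 0. Lengths are in m, angles in degrees, forces in N, time in s.
With the tool pointing down it reaches from about 0.425 to 0.925 m from the base axis. Payload 12.5 kg.
Tool frame: the origin (TCP) lies midway between the tips of the shut fingers; the grasp point (between the pads) lies grip_point_offset behind it (grip_point_offset is the distance from the TCP to the grasp point, in m); z points along the fingers, y is the line along which they close (so a half turn about z gives the same grasp; the last joint's range is limited). The gripper opens to 85 mm and grips with 20 to 120 N. Pads are 22 mm wide; open, the fingers measure 114 mm over their backs; the gripper's body (76 mm by 85 mm) begins 54 mm behind the grasp point. The pads swing forward as they close: fully open they stand 13 mm farther back than shut.
Start: joints at [66.658, 28.126, 89.318, -0, 62.55, -6.05], TCP at [0.186, 0.597, 0.231] pointing down, gripper open.
Joint ranges: [-177.58, 177.58], [-47.91, 125.51], [2.72, 160], [-65.01, 245.01], [3.68, 167.84], [-153.87, 153.87]. Speed limits (degrees/s): [127.2, 127.2, 159.86, 180, 180, 180].

### API

Orientations are given as a 3x3 rotation matrix whose columns are the frame's x, y, z axes.
In Python, from station import observe, capture, hand_in, grip_point_offset gives the robot as it stands.
- The arm moves only by the shell command python3 -m inch 'ROWS' [FORCE]. ROWS is JSON, a list of rows, each a list of 5 numbers: the opening in per cent of the stroke, from 0 (shut) to 100 (fully open), then the shift along the tool's x, y, z in mm, then the turn about the tool's z in degrees. A call has 1 to 20 rows; each row shifts and turns the commanded pose from where the row before left it, along the tool's axes as they then stand; what a row does not reach is not made up. A row lasts 1/8 s, in which the tool goes at most 62.5 mm and 10.7 degrees, less where a joint would pass 70% of its speed; a pose out of reach is approached as far as the arm can. A call with a gripper value outside its range is refused whole. The fingers move at their own pace and stop on an object; FORCE is the grip in N (left out, the last holds). Time passes only in rows, so rows that do not move let the fingers close. It gives the time, the measured TCP pose, the force, the opening and the grip force at its end, in the units of the state.
- observe(): the state, without advancing time (a new reading comes with each control period).
- capture(name): name is "scene" or "top" or "wrist"; returns a dict with "pixels" (400x640x3 uint8, blue, green, red), "K" (3x3 intrinsics, pixels), "k1" (the pictures are not rectified: a ray, as slopes to the right and down, at radius r is drawn at 1 + k1 r^2 times it, then the intrinsics apply), "xyz" and "rotation" of the camera in the world. Camera axes: x right, y up, looking along -z (the intrinsics and any distortion apply to the point x, -y, -z); pixel columns grow to the right and rows downward; lengths in m; the calibration is good to about 2 mm. A picture is of the moment at which its call begins. There is no depth.
- hand_in(): hands the job in; it is judged then, once.
The state is a dict: "time_s": time; "joints": joint angles; "dq": joint speeds; "joint_torque": joint torques, N m; "tool_pos": TCP position; "eef_rot": TCP orientation; "ft_force": force on the tool from outside, world axes, zero at the start; "torque": the same for the moment, N m; "width": finger opening in m; "finger_force": force on a finger pad.
Only numpy, scipy, OpenCV 4.12 (cv2) and the standard library are available. Lean on these libraries where they do the work, as an engineer would, in place of code of your own. Each camera call takes 0.05 s, during which the arm holds its last target. There are 200 camera calls.

### The job

Pull the drawer of the sample unit out fully to its stop; then take the four-channel pipette out of its stand and carry it upright over the things on the bench to the row of four open tubes in the drawer. Finish holding it still there, upright, with each of the four tips over the mouth of its own tube and about 1 cm above it; the tips must never touch the tubes. Leave the bottles, tube rack and tape dispenser where they are, and end with the pipette in the gripper: do not put it down or let go.

Things in the scene. Friction and masses are not known exactly. Their poses are not given: they have to be found in the camera images.
- drawer (a joint): how far the drawer of the sample unit is pulled out, m: 0 = shut, 0.135 = fully out against its stop; it may start up to 0.03 out. It slides along the unit's own -x (towards the robot at yaw 0) with about 1 N of friction and stays where it is left
- handle (a point): middle of the drawer's pull handle: a level steel bar 11 mm thick and 110 mm long, 72 mm above the bench, its axis 40 mm in front of the drawer's face, on two thin legs 47 mm either side of the middle. Axes: y along the bar, z up, x into the unit (the drawer opens along -x)
- cab: the sample unit, a fixed white steel box 200 (x) x 220 (y) x 110 (z) mm with one drawer that fills its front; its top is plain. Origin: centre of its underside; front faces its own -x; yaw and place vary
- row (a point): middle of the row of four open tubes, level with their mouths, 90 mm above the bench. Tubes: outer diameter 15, mouth 12.4, spacing 18 mm. The row nearer the drawer's handle; a second row of four tubes, capped, equally high, is 27 mm behind it. Drawer walls end 86 mm, drawer front 96 mm above the bench. Axes: y along the row, z up, x towards the capped row. The row may shift a little as the drawer moves
- mouth_l (a point): centre of the mouth of the end tube on the row's +y end (27 mm from row)
- mouth_r (a point): centre of the mouth of the end tube on the row's -y end (27 mm from row)
- pipette_grip (a point): where to grip the pipette: middle of its handle, 26 mm thick along x, 32 mm wide along y, straight from 42 mm below to 28 mm above this point; a push knob ends 43 mm above it, the tip ends are 122 mm straight below it. Axes: z up along the pipette, y along its row of tips. It stands upright in its stand at the start
- tips (a point): middle of the pipette's row of four tips, at their lower ends (122 mm below pipette_grip). Tips: 18 mm apart along y, 2 to 7 mm thick, 36 mm long
- tip_l (a point): lower end of the end tip on the pipette's +y side (27 mm from tips)
- tip_r (a point): lower end of the end tip on the pipette's -y side (27 mm from tips)
- pipette: the white plastic pipette, 165 mm tall, 0.1 to 0.2 kg, with a head 76 (y) x 26 (x) x 26 mm whose underside is 40 mm above the tip ends; origin at tips, same axes
- block: the loose aluminium block 54 x 92 x 50 mm, about 0.35 kg, lying in the drawer, from which the tubes stand out 18 mm; origin: centre of its underside
- stand: fixed grey pipette stand, base 70 (x) x 110 (y) mm, 62 mm tall; the pipette's head rests on ledges 50 mm above the bench in a pocket 12 mm deep, tips hanging 10 mm above the bench. Lift straight up 60 mm to clear it. Origin: centre of its underside. It stands left or right of the drawer
- bottle_a: loose reagent bottle with blue cap, 56 mm in diameter, 109 mm tall, left of the drawer; origin: centre of its underside; leave it alone
- bottle_b: a second, equal bottle beyond the first; leave it alone
- tube_rack: loose orange tube rack 190 x 56 mm, 95 mm tall with its tubes, right of the drawer; origin: centre of its underside; leave it alone
- tape: loose yellowish tape dispenser 150 x 55 mm, 86 mm tall, on the outer side opposite the stand; origin: centre of its underside; leave it alone
Things that resemble listed ones, but are neither listed nor needed, are in the scene too. What is shaped like the stand but green or red is not meant.

How it is judged (in metres and radians):
On the way, in this order (a step that is already met when the one before it is completed fails the run):
1. the drawer is pulled out to its stop (0.135 m, within 7 mm) (value of joint drawer above 0.128 m), for 0.2 s.
2. the pipette is in the gripper, free of the stand, its tips raised to bottle height (more than 0.10 m above the bench) (height (world z) of tips above 0.1 m and contact force between pipette and the fingers above 1 N and contact force between pipette and stand below 0.1 N), for 0.2 s.
At the end, for the whole second after the job is handed in: Drawer within 10 mm of its stop, tube block flat in it; pipette held still by the fingers alone, upright within 0.1 rad, both end tips within 6 mm (from above) of the centres of the end tubes' mouths, either way round, and 3 to 20 mm above them (value of joint drawer above 0.125 m and ((horizontal distance between tip_l and mouth_l below 0.006 m and horizontal distance between tip_r and mouth_r below 0.006 m) or (horizontal distance between tip_l and mouth_r below 0.006 m and horizontal distance between tip_r and mouth_l below 0.006 m)) and z of tip_l in the frame of row between 0.003 and 0.02 m and z of tip_r in the frame of row between 0.003 and 0.02 m and angle between tips's own z axis and vertical below 0.1 rad and linear speed of each of pipette, block below 0.02 m/s and angular speed of pipette below 0.15 rad/s and contact force between pipette and the fingers above 1 N and contact force between pipette and block below 0.1 N and contact force between pipette and cab below 0.1 N and contact force between pipette and stand below 0.1 N and angle between block's own z axis and vertical below 0.05 rad and height (world z) of row between 0.084 and 0.096 m and x of row in the frame of handle between 0.05 and 0.16 m); the arm keeps its last pose, push and grip.
It fails at once if the pipette touches the tubes or their block (more than 0.3 N) (contact force between pipette and block above 0.3 N).
It fails at once if a bottle, the tube rack or the tape dispenser is shifted by more than 20 mm or tipped (distance of any of bottle_a, bottle_b, tube_rack, tape from where it was at the start of the episode above 0.02 m or angle between any of bottle_a, bottle_b, tube_rack, tape's own z axis and vertical above 0.3 rad).
It fails at once if the pipette is tipped over (more than 0.6 rad from upright) (angle between tips's own z axis and vertical above 0.6 rad).
It also fails if it takes over 58 s, if anything falls off the work surface, if the arm or the gripper's body presses on something with over 40 N, if the wrist force passes 120 N, or if a joint passes its speed limit or range.

## Working session

There is one attempt and no reset: what is moved stays moved. The work goes in short steps, Python scripts to look and compute and a shell command to move; the robot and the scene stay as the last step left them, time stands still between calls to the robot, and variables do not carry over. Pictures are saved under pics/ and viewed, at most 12 in all, crops included, and the job is handed in when it is done.

```bash
mkdir -p pics; cat > h.py <<'E'
import numpy as np, cv2
from station import observe, capture, hand_in, grip_point_offset
def ray(c,u,v):
    K=np.array(c["K"]);k=c["k1"]
    p=cv2.undistortPoints(np.array([[[u,v]]],float),K,np.array([k,0,0,0,0.])) [0,0]
    R=np.array(c["rotation"]);d=R@np.array([p[0],-p[1],-1.]);return np.array(c["xyz"]),d
def onz(c,u,v,z):
    o,d=ray(c,u,v);return o+d*(z-o[2])/d[2]
def proj(c,P):
    R=np.array(c["rotation"]);q=R.T@(np.array(P)-np.array(c["xyz"]));a=np.array([q[0],-q[1]])/-q[2]
    a=a*(1+c["k1"]*(a@a));K=np.array(c["K"]);return K[0,0]*a[0]+K[0,2],K[1,1]*a[1]+K[1,2]
E
python3 - <<'E'
from h import *
import pickle
print(grip_point_offset); s=observe(); print(s)
for n in("scene","top","wrist"):
    c=capture(n);cv2.imwrite(f"pics/{n}0.png",c["pixels"]);pickle.dump(c,open(n+"0.pkl","wb"));print(n,c["xyz"],np.round(c["rotation"],3).tolist(),c["K"],c["k1"])
E
```

```text
0.0187
{'time_s': 0.0, 'joints': array([ 6.66570355e+01,  2.81654011e+01,  8.93509265e+01, -5.77915693e-04,
        6.25487555e+01, -6.04985100e+00]), 'dq': array([ 0.01335743,  0.0519603 , -0.12429438, -0.08132996, -0.10377319,
       -0.05228244]), 'joint_torque': array([ 9.50219473e-04, -6.18461180e+01, -2.61586744e+01, -7.74484920e-05,
        4.15087692e-03, -1.36008930e-05]), 'tool_pos': array([0.18567062, 0.59654405, 0.23070933]), 'eef_rot': array([[-9.54797894e-01,  2.97255424e-01, -4.41870024e-04],
       [ 2.97255731e-01,  9.54797327e-01, -1.04648631e-03],
       [ 1.10822586e-04, -1.13053132e-03, -9.99999355e-01]]), 'ft_force': array([-0.07360121, -0.50192802, -0.66632477]), 'torque': array([ 0.01594781, -0.00124867, -0.02006585]), 'finger_force': 0.0, 'width': 0.08545165857319041}
scene [1.59250798 0.25034576 1.2302758 ] [[-0.271, -0.709, 0.651], [0.963, -0.195, 0.189], [-0.007, 0.677, 0.736]] [[519.76511149   0.         316.41894511]
 [  0.         519.76511149 203.15735564]
 [  0.           0.           1.        ]] -0.12750424194778628
top [ 0.29190749 -0.03398467  1.66682969] [[-0.029, 0.979, -0.2], [-1.0, -0.03, 0.001], [-0.005, 0.2, 0.98]] [[499.5595581    0.         317.61634888]
 [  0.         499.5595581  198.23231752]
 [  0.           0.           1.        ]] 0.02388488289313028
wrist [0.11813188 0.61669706 0.37304709] [[0.297, -0.918, -0.262], [0.955, 0.285, 0.083], [-0.002, -0.275, 0.961]] [[294.74273771   0.         321.46303405]
 [  0.         294.74273771 200.728809  ]
 [  0.           0.           1.        ]] -0.04450986337506407
```

View pics/top0.png

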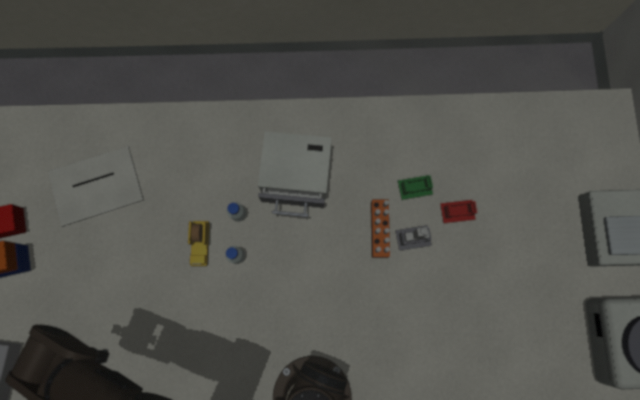

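View pics/scene0.png

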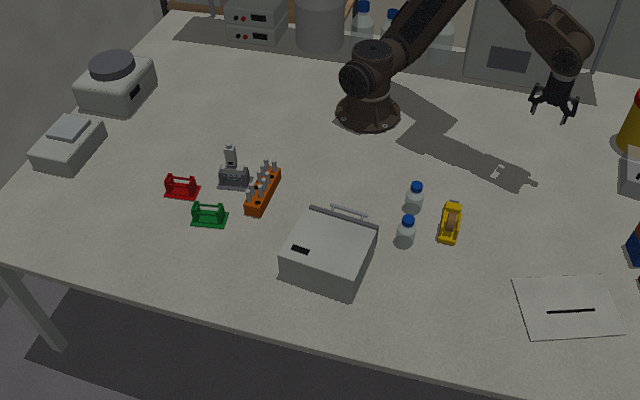

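```bash
python3 - <<'E'
from h import *
import pickle
c=pickle.load(open("top0.pkl","rb"));im=c["pixels"]
a=cv2.convertScaleAbs(cv2.resize(im[120:225,225:345],None,fx=5,fy=5,interpolation=cv2.INTER_CUBIC)[:, :600],alpha=1.5)
s=pickle.load(open("scene0.pkl","rb"))["pixels"]
b=cv2.convertScaleAbs(cv2.resize(im[215:260,365:445],None,fx=5,fy=5,interpolation=cv2.INTER_CUBIC),alpha=1.5)
d=cv2.convertScaleAbs(cv2.resize(s[140:200,205:285],None,fx=5,fy=5,interpolation=cv2.INTER_CUBIC),alpha=1.5)
o=np.zeros((600,800,3),np.uint8)
a=cv2.resize(im[120:225,225:345],(400,350),interpolation=cv2.INTER_CUBIC);a=cv2.convertScaleAbs(a,alpha=1.6)
o[:350,:400]=a;o[:225,400:]=b;o[250:550,400:]=d
cv2.imwrite("pics/crop1.png",o)
for n,u,v,z in [("handleL",276,214,.072),("handleR",309,216,.072),("knob",423,231,.175),("standc",414,238,.062),("bottleA",234,254,.109),("bottleB",236,209,.109),("cabBL",264,133,.11),("cabBR",332,138,.11),("cabFL",260,190,.11),("cabFR",328,194,.11)]:
    print(n,onz(c,u,v,z).round(3))
E
```

```text
handleL [0.57  0.1   0.072]
handleR [ 0.56  -0.007  0.072]
knob [ 0.487 -0.349  0.175]
standc [ 0.48  -0.343  0.062]
bottleA [0.442 0.229 0.109]
bottleB [0.584 0.223 0.109]
cabBL [0.833 0.133 0.11 ]
cabBR [ 0.809 -0.089  0.11 ]
cabFL [0.643 0.147 0.11 ]
cabFR [ 0.623 -0.07   0.11 ]
```

View pics/crop1.png

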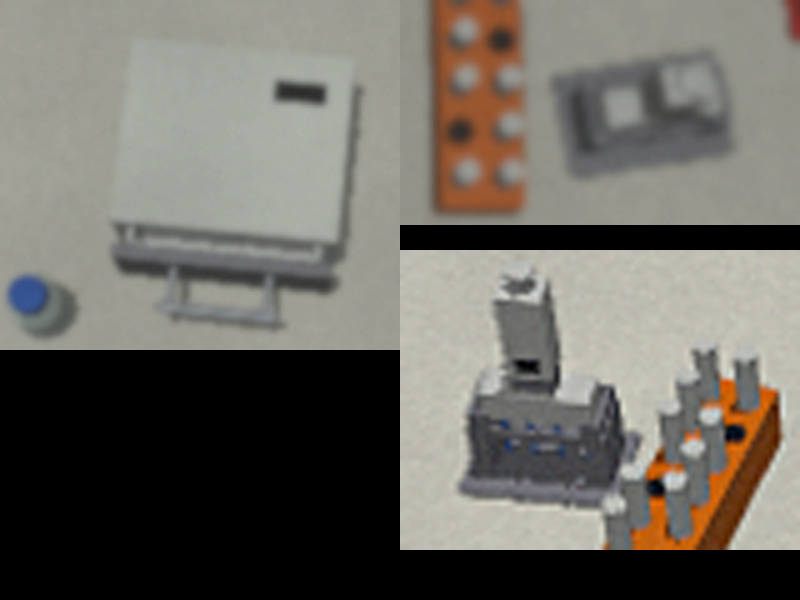

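Candidates for the stand in the top view are grey with the white pipette at (414,238), green at (415,187) and red at (459,211). The crop confirms the grey one. The drawer handle runs from (276,214) to (309,216), with its middle at about (0.565, 0.047) and yaw about -5.5°. I'm moving above it now.

```bash
python3 -m inch '[[30,-34.8,-27.6,0,0],[30,-34.8,-27.6,0,0],[30,-34.8,-27.6,0,0],[30,-34.8,-27.6,0,0],[30,-34.8,-27.6,0,0],[30,-34.8,-27.6,0,0],[30,-34.8,-27.6,0,0],[30,-34.8,-27.6,0,0],[30,-34.8,-27.6,0,0],[30,-34.8,-27.6,0,0],[30,-34.8,-27.6,0,0],[30,-34.8,-27.6,0,0],[30,-34.8,-27.6,0,0],[30,-34.8,-27.6,0,0],[30,-34.8,-27.6,0,0]]' && python3 -m inch '[[30,0,0,6,9.8],[30,0,0,6,9.8],[30,0,0,6,9.8],[30,0,0,6,9.8],[30,0,0,6,9.8],[30,0,0,6,9.8],[30,0,0,6,9.8],[30,0,0,6,9.8],[30,0,0,0,0],[30,0,0,0,0]]'
python3 - <<'E'
from h import *
import pickle
c=capture("wrist");pickle.dump(c,open("w1.pkl","wb"));cv2.imwrite("pics/w1.png",cv2.convertScaleAbs(c["pixels"],alpha=1.5))
s=observe();print(s["tool_pos"],s["eef_rot"].round(3).tolist(),s["width"],s["joints"].round(1))
E
```

```text
time_s: 2.02
tool_pos: [0.5617, 0.045, 0.2312]
eef_rot: [[-0.955, 0.297, -0.0], [0.297, 0.955, 0.0], [0.0, 0.0, -1.0]]
ft_force: [-0.5, -0.5, -0.1]
width: 0.0258
finger_force: 0.0
time_s: 3.28
tool_pos: [0.5611, 0.0463, 0.1834]
eef_rot: [[0.095, 0.995, 0.0], [0.995, -0.095, 0.0], [0.0, 0.0, -1.0]]
ft_force: [0.5, 0.3, -0.1]
width: 0.0259
finger_force: 0.0
[0.56118759 0.04632561 0.18348523] [[0.096, 0.995, 0.0], [0.995, -0.096, 0.0], [0.0, 0.0, -1.0]] 0.025660846801601286 [ -2.   26.2 101.3   0.   52.5   3.5]
```

View pics/w1.png

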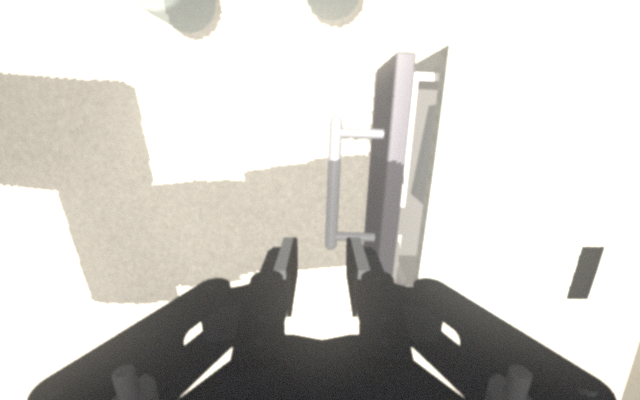

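The handle bar runs from pixel (336,118) to (331,248), and its legs attach at about (134) and (237).

```bash
python3 - <<'E'
from h import *
import pickle
c=pickle.load(open("w1.pkl","rb"))
a=onz(c,336,118,.075);b=onz(c,331,247,.075);print(a,b,(a+b)/2,np.degrees(np.arctan2(-(a-b)[0],(a-b)[1])),np.linalg.norm(a-b))
print(c["xyz"])
s=observe();R=s["eef_rot"];print("tool delta mm",(R.T@((a+b)/2-s["tool_pos"])*1000).round(1))
E
```

```text
[0.57869299 0.11275279 0.075     ] [ 0.56467289 -0.00179403  0.075     ] [0.57168294 0.05547938 0.075     ] -6.978078352786856 0.11540163113449398
[0.56683504 0.11502845 0.32568246]
tool delta mm [ 10.1   9.5 108.5]
```

```bash
python3 -m inch '[[33,4,3,20,0.5],[33,4,4,20,0.5],[33,0,0,20,0],[33,0,0,15,0],[33,0,0,10,0],[33,0,0,10,0],[33,0,0,10,0],[33,0,0,10,0],[33,0,0,10,0],[33,0,0,5,0],[33,0,0,0,0]]' && python3 -m inch '[[0,0,0,0,0],[0,0,0,0,0],[0,0,0,0,0],[0,0,0,0,0],[0,0,0,0,0]]' 40
```

```text
time_s: 4.7
tool_pos: [0.5688, 0.0536, 0.0529]
eef_rot: [[0.117, 0.993, -0.001], [0.993, -0.117, 0.0], [0.0, -0.001, -1.0]]
ft_force: [0.3, -0.1, -0.7]
width: 0.0277
finger_force: 0.0
time_s: 5.32
tool_pos: [0.5692, 0.0536, 0.0536]
eef_rot: [[0.117, 0.993, 0.001], [0.993, -0.117, 0.0], [0.0, 0.001, -1.0]]
ft_force: [1.1, 0.1, 5.3]
width: 0.0095
finger_force: 39.3
```

```bash
python3 -m inch '[[0,0,-5,0,0],[0,0,-10,0,0],[0,0,-10,0,0],[0,0,-10,0,0],[0,0,-10,0,0],[0,0,-10,0,0],[0,0,-10,0,0],[0,0,-10,0,0],[0,0,-10,0,0],[0,0,-10,0,0],[0,0,-5,0,0],[0,0,0,0,0]]'; python3 -m inch '[[0,0,-3,0,0],[0,0,-3,0,0],[0,0,0,0,0]]';python3 -m inch '[[0,0,-3,0,0],[0,0,-3,0,0],[0,0,0,0,0]]'
```

```text
time_s: 6.82
tool_pos: [0.4692, 0.0662, 0.0536]
eef_rot: [[0.117, 0.993, 0.001], [0.993, -0.117, 0.001], [0.001, 0.0, -1.0]]
ft_force: [1.2, 12.3, 5.7]
width: 0.0094
finger_force: 39.5
time_s: 7.2
tool_pos: [0.4635, 0.0669, 0.0536]
eef_rot: [[0.117, 0.993, 0.001], [0.993, -0.117, 0.001], [0.001, 0.001, -1.0]]
ft_force: [-0.7, 14.3, 6.7]
width: 0.0096
finger_force: 39.6
time_s: 7.58
tool_pos: [0.4576, 0.0677, 0.0536]
eef_rot: [[0.117, 0.993, 0.001], [0.993, -0.117, 0.001], [0.001, 0.001, -1.0]]
ft_force: [0.6, 14.6, 6.8]
width: 0.0093
finger_force: 39.6
```

```bash
python3 -m inch '[[0,1,-3,0,0],[0,0,-3,0,0],[0,0,0,0,0]]'; python3 -m inch '[[0,0.5,-3,0,0],[0,0,-3,0,0],[0,0,0,0,0]]'
```

```text
time_s: 7.95
tool_pos: [0.4553, 0.0682, 0.0537]
eef_rot: [[0.117, 0.993, 0.008], [0.993, -0.117, 0.0], [0.001, 0.008, -1.0]]
ft_force: [14.3, -0.7, -4.7]
width: 0.0096
finger_force: 39.3
time_s: 8.32
tool_pos: [0.4552, 0.0683, 0.0539]
eef_rot: [[0.117, 0.993, 0.02], [0.993, -0.117, -0.001], [0.002, 0.02, -1.0]]
ft_force: [40.2, -14.4, -25.5]
width: 0.009
finger_force: 39.1
```

```bash
python3 -m inch '[[0,-1,4,0,0],[0,0,5,0,0],[0,0,0,0,0],[33,0,0,0,0],[33,0,0,0,0],[33,0,0,0,0]]'; python3 -m inch '[[33,0,0,-10,0],[33,0,0,-20,0],[33,0,0,-30,0],[33,0,0,-40,0],[33,0,0,-40,0],[33,0,30,-30,0],[33,0,40,-20,0],[33,0,0,0,0],[33,0,0,0,0]]'
python3 - <<'E'
from h import *
import pickle
c=capture("wrist");pickle.dump(c,open("w2.pkl","wb"));t=capture("top");pickle.dump(t,open("t2.pkl","wb"))
cv2.imwrite("pics/w2.png",c["pixels"])
E
```

```text
time_s: 9.07
tool_pos: [0.4545, 0.0674, 0.0532]
eef_rot: [[0.116, 0.993, -0.001], [0.993, -0.116, 0.0], [-0.0, -0.001, -1.0]]
ft_force: [-0.1, -0.0, -0.8]
width: 0.0283
finger_force: 0.0
time_s: 10.2
tool_pos: [0.5233, 0.0593, 0.2431]
eef_rot: [[0.117, 0.993, -0.001], [0.993, -0.117, 0.0], [-0.0, -0.001, -1.0]]
ft_force: [-0.4, 0.9, -0.9]
width: 0.0282
finger_force: 0.0
```

View pics/w2.png

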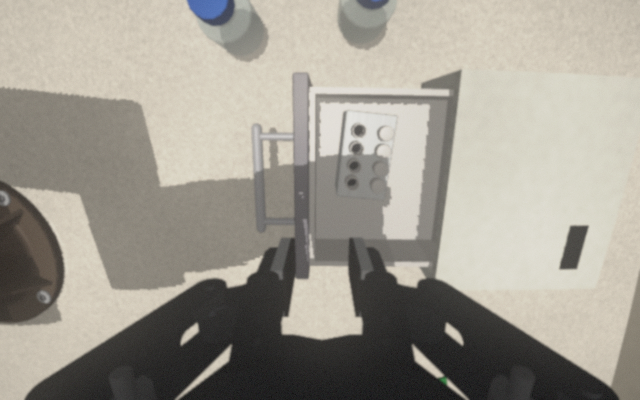

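Open mouths sit at about (359,130), (356,148), (354,166) and (351,183), with the capped row to their right. Block yaw looks like the drawer's. I'll compute the mouths and move to the stand.

```bash
cat > mouths.py <<'E'
from h import *
import pickle,sys
c=pickle.load(open(sys.argv[1],"rb"));g=cv2.cvtColor(c["pixels"],cv2.COLOR_BGR2GRAY)
out=[]
for a in sys.argv[2:]:
    u,v=map(float,a.split(","));x0,y0=int(u)-9,int(v)-9
    p=cv2.resize(g[y0:y0+19,x0:x0+19],None,fx=8,fy=8,interpolation=cv2.INTER_CUBIC)
    m=((p<(p[30:122,30:122].min()*.5+np.median(p)*.5))*255).astype(np.uint8)
    n,l,st,ce=cv2.connectedComponentsWithStats(m)
    k=min(range(1,n),key=lambda i:np.hypot(*(ce[i]-76))-st[i,4]/100)
    cu,cv=(ce[k]-3.5)/8;w=onz(c,cu+x0,cv+y0,.09);out.append(w);print((cu+x0).round(1),(cv+y0).round(1),st[k,2:5],w.round(4))
o=np.array(out);print("gaps",np.linalg.norm(np.diff(o[:,:2],axis=0),axis=1).round(4),"mid",o.mean(0).round(4))
d=o[0]-o[-1];print("yaw",np.degrees(np.arctan2(-d[0],d[1])).round(2))
E
python3 mouths.py w2.pkl 359,130 356,148 354,166 351,183
python3 -m inch '[[33,-37.1,1.2,-5,0],[33,-37.1,1.2,-5,0],[33,-37.1,1.2,-5,0],[33,-37.1,1.2,-5,0],[33,-37.1,1.2,-5,0],[33,-37.1,1.2,-5,0],[33,-37.1,1.2,-5,0],[33,-37.1,1.2,-5,0],[33,-37.1,1.2,-5,0],[33,-37.1,1.2,-5,0],[33,-37.1,1.2,-5,0],[33,-37.1,1.2,-5,0],[80,0,0,0,-7],[80,0,0,0,-7],[80,0,0,0,0],[80,0,0,0,0]]'
python3 - <<'E'
from h import *
import pickle
c=capture("wrist");pickle.dump(c,open("w3.pkl","wb"));cv2.imwrite("pics/w3.png",c["pixels"])
E
```

```text
358.9 130.1 [  85   86 5802] [0.5652 0.111  0.09  ]
356.0 148.2 [  70   81 3975] [0.5608 0.0937 0.09  ]
353.7 165.3 [  74   69 3700] [0.5571 0.0769 0.09  ]
351.5 182.1 [  71   58 3166] [0.5534 0.0599 0.09  ]
gaps [0.0178 0.0172 0.0174] mid [0.5591 0.0854 0.09  ]
yaw -13.06
time_s: 12.3
tool_pos: [0.4866, -0.3842, 0.3031]
eef_rot: [[-0.125, 0.992, -0.0], [0.992, 0.125, 0.0], [0.0, -0.0, -1.0]]
ft_force: [0.3, 0.6, -0.4]
width: 0.0679
finger_force: 0.0
```

View pics/w3.png

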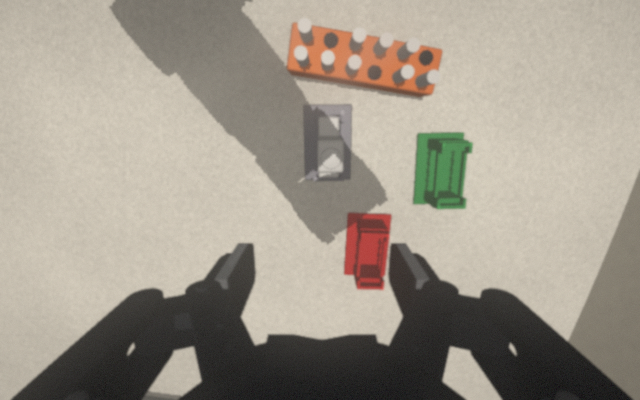

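The grey stand's base spans about (303–352, 104–181), with the red stand at (368,250) and the green at (442,170). The pipette lies in shadow, so I'm enhancing a crop.

```bash
python3 - <<'E'
from h import *
import pickle
c=pickle.load(open("w3.pkl","rb"));o=cv2.resize(c["pixels"][90:200,280:380],(545,600),interpolation=cv2.INTER_CUBIC)
cv2.imwrite("pics/w3c.png",cv2.convertScaleAbs(o,alpha=1.6))
for u,v in [(306,104),(352,104),(350,181),(303,181)]: print(onz(c,u,v,0).round(4))
for z in(0,.062,.132,.175): print(z,np.round(proj(c,[.48,-.345,z]),1))
E
```

```text
[ 0.4525 -0.301   0.    ]
[ 0.5183 -0.2926  0.    ]
[ 0.5325 -0.4053  0.    ]
[ 0.4606 -0.4144  0.    ]
0 [321.1 137.1]
0.062 [321.  140.4]
0.132 [320.9 145.6]
0.175 [320.9 150. ]
```

View pics/w3c.png

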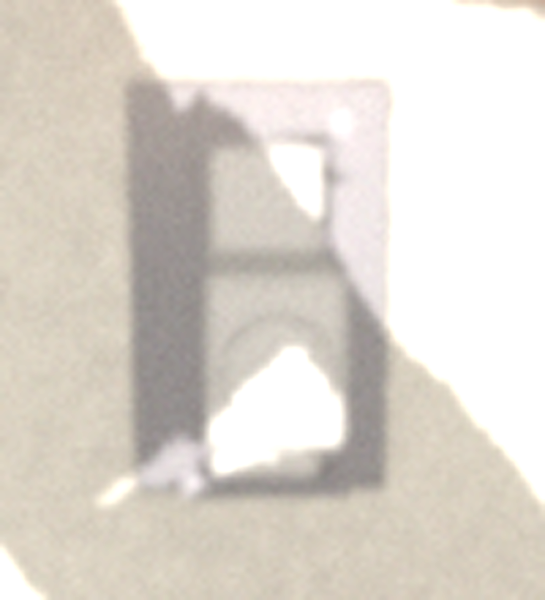

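```bash
python3 - <<'E'
from h import *
import pickle
c=pickle.load(open("w3.pkl","rb"))
P=[onz(c,u/5.45+280-.4,v/5.45+90-.4,0)for u,v in[(128,85),(388,85),(385,487),(137,487)]];print(np.round(P,4),np.mean(P,0))
d=P[0]-P[3]+P[1]-P[2];print("yaw",np.degrees(np.arctan2(-d[0],d[1])))
d=P[1]-P[0]+P[2]-P[3];print("yaw",np.degrees(np.arctan2(d[1],d[0])))
print(onz(c,330.4,159.9,.16),onz(c,280+207/5.45,90+475/5.45,.16),onz(c,280+345/5.45,90+475/5.45,.16))
d=onz(c,280+207/5.45,90+258/5.45,.076)-onz(c,280+340/5.45,90+262/5.45,.076);print(d)
print(c["xyz"])
g=np.array([.487,-.350,.132]);s=observe();print(s["eef_rot"].T@(g-s["tool_pos"])*1000)
E
```

```text
[[ 0.4485 -0.3032  0.    ]
 [ 0.5169 -0.2945  0.    ]
 [ 0.5324 -0.4021  0.    ]
 [ 0.4629 -0.4109  0.    ]] [ 0.49016627 -0.35267276  0.        ]
yaw 7.930365402560573
yaw 7.2286202407730675
[ 0.49053673 -0.35489555  0.16      ] [ 0.48067449 -0.37330796  0.16      ] [ 0.50542195 -0.3701712   0.16      ]
[-0.02992127 -0.00290575  0.        ]
[ 0.47689787 -0.31576952  0.44541163]
[ 33.85840927   4.72394436 171.19900018]
```

```bash
python3 -m inch '[[85,15,4,10,0],[85,15,3,10,0],[85,0,0,25,0],[85,0,0,25,0],[85,0,0,25,0],[85,0,0,25,0],[85,0,0,25,0],[85,0,0,20,0],[85,0,0,15,0],[85,0,0,8,0],[85,0,0,0,0]]' && python3 -m inch '[[0,0,0,0,0],[0,0,0,0,0],[0,0,0,0,0],[0,0,0,0,0],[0,0,0,0,0],[0,0,0,0,0],[0,0,0,0,0]]' 45
```

```text
time_s: 13.72
tool_pos: [0.4898, -0.3536, 0.115]
eef_rot: [[-0.127, 0.992, -0.0], [0.992, 0.127, 0.0], [0.0, -0.0, -1.0]]
ft_force: [0.6, 0.5, 0.5]
width: 0.0727
finger_force: 0.0
time_s: 14.6
tool_pos: [0.4899, -0.354, 0.1157]
eef_rot: [[-0.127, 0.992, 0.001], [0.992, 0.127, -0.0], [-0.0, 0.0, -1.0]]
ft_force: [-1.4, 0.2, 5.9]
width: 0.0255
finger_force: 47.3
```

```bash
python3 -m inch '[[0,0,0,-5,0],[0,0,0,-10,0],[0,0,0,-15,0],[0,0,0,-15,0],[0,0,0,-15,0],[0,0,0,-20,0],[0,0,0,-20,0],[0,0,0,-20,0],[0,0,0,-20,0],[0,0,0,-10,0],[0,0,0,0,0],[0,0,0,0,0],[0,0,0,0,0]]' && python3 -m inch '[[0,15,4,0,0],[0,25,7,0,0],[0,30,8,0,0],[0,30,8,0,0],[0,30,8,0,0],[0,30,8,0,0],[0,30,8,0,0],[0,30,8,0,0],[0,30,8,0,0],[0,30,8,0,0],[0,30,8,0,0],[0,25,7,0,0],[0,15,4,0,0],[0,12,3,0,4],[0,0,0,0,6],[0,0,0,0,6],[0,0,0,0,4],[0,0,0,0,0],[0,0,0,0,0],[0,0,0,0,0]]'
python3 - <<'E'
from h import *
import pickle
c=capture("wrist");pickle.dump(c,open("w4.pkl","wb"));cv2.imwrite("pics/w4.png",cv2.convertScaleAbs(c["pixels"],alpha=1.2))
E
```

```text
time_s: 16.23
tool_pos: [0.4896, -0.3538, 0.2645]
eef_rot: [[-0.127, 0.992, -0.001], [0.992, 0.127, 0.001], [0.001, -0.001, -1.0]]
ft_force: [0.1, -0.3, -0.5]
width: 0.0254
finger_force: 46.4
time_s: 18.73
tool_pos: [0.5399, 0.0175, 0.2653]
eef_rot: [[0.219, 0.976, 0.0], [0.976, -0.219, 0.0], [0.0, -0.0, -1.0]]
ft_force: [-0.2, 0.6, -1.2]
width: 0.0258
finger_force: 46.5
```

View pics/w4.png

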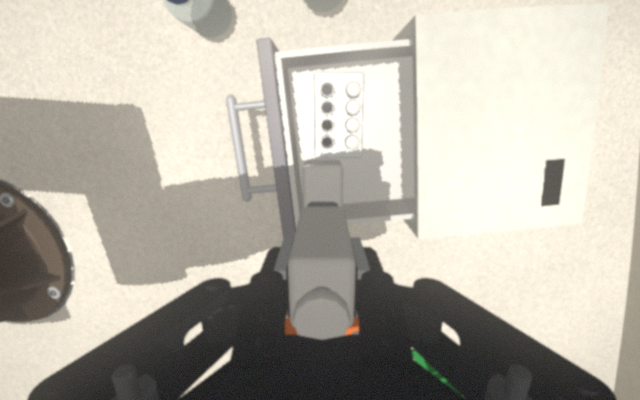

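```bash
python3 mouths.py w4.pkl 327,90 327,108 327,126 327,142; python3 - <<'E'
from h import *
import pickle
c=pickle.load(open("w4.pkl","rb"));s=observe();R=s["eef_rot"];p=s["tool_pos"]
g=cv2.cvtColor(c["pixels"],cv2.COLOR_BGR2GRAY)
print(g[150:215:1,322].tolist())
print(g[170,295:350].tolist())
for y in(-.038,.038):
  for x in(-.013,.013):
    for z in(.040,.066): print(y,x,z,np.round(proj(c,p+R@np.array([y,x,.1057-z])),1))
print(c["xyz"])
# body top (z tips+150) corners
for y in(-.016,.016):
  for x in(-.013,.013): print("body",np.round(proj(c,p+R@np.array([y,x,.1057-.150])),1))
o=cv2.resize(c["pixels"][145:335,270:375],(442,800*1)[0:2] if 0 else (420,600),interpolation=cv2.INTER_CUBIC);cv2.imwrite("pics/w4c.png",cv2.convertScaleAbs(o,alpha=1.6))
E
```

```text
326.6 88.9 [  85   95 6269] [0.5654 0.1103 0.09  ]
326.8 107.1 [  86   86 5900] [0.5617 0.0929 0.09  ]
326.7 124.8 [  81   82 5366] [0.5578 0.0754 0.09  ]
326.7 141.9 [  82   85 5360] [0.554  0.0582 0.09  ]
gaps [0.0178 0.0178 0.0177] mid [0.5597 0.0842 0.09  ]
yaw -12.33
[222, 217, 200, 184, 163, 146, 141, 132, 132, 129, 121, 116, 116, 115, 120, 126, 130, 132, 134, 134, 137, 134, 136, 137, 137, 134, 132, 135, 134, 135, 133, 133, 135, 135, 134, 134, 136, 134, 132, 134, 134, 130, 134, 132, 132, 134, 134, 133, 133, 131, 126, 109, 89, 83, 79, 80, 90, 99, 103, 107, 103, 108, 109, 105, 107]
[104, 105, 100, 110, 118, 131, 130, 125, 122, 127, 132, 134, 136, 135, 135, 134, 133, 135, 136, 135, 135, 135, 133, 133, 137, 134, 136, 137, 137, 135, 136, 137, 138, 135, 135, 136, 137, 137, 133, 138, 134, 135, 136, 137, 131, 129, 125, 123, 127, 132, 136, 136, 136, 134, 135]
-0.038 -0.013 0.04 [305.7 258.9]
-0.038 -0.013 0.066 [303.8 276.3]
-0.038 0.013 0.04 [339. 259.]
-0.038 0.013 0.066 [341.1 276.3]
0.038 -0.013 0.04 [304.1 161.6]
0.038 -0.013 0.066 [301.8 167.8]
0.038 0.013 0.04 [340.9 161.6]
0.038 0.013 0.066 [343.5 167.8]
[0.55422635 0.08482681 0.40753517]
body [291.  336.2]
body [355.5 336.2]
body [288.3 265.1]
body [358.6 265.1]
```

View pics/w4c.png

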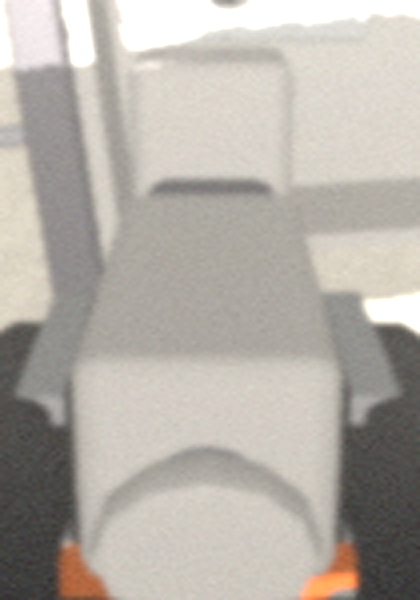

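Mouths line up with the tool at u≈327, v 89–142. The pipette is centred in the fingers (head at u 304–342), shifted about 1.5 mm along its row. I'm moving over the row and going partway down.

```bash
python3 -m inch '[[0,6,0.7,0,0],[0,12,0.8,0,0],[0,16,0.8,0,0],[0,16,0.8,0,0],[0,12,0.8,0,0],[0,6,0.8,0,0],[0,0,0,6,0],[0,0,0,10,0],[0,0,0,10,0],[0,0,0,8,0],[0,0,0,4,0],[0,0,0,0,0],[0,0,0,0,0]]'
python3 - <<'E'
from h import *
import pickle
c=capture("scene");pickle.dump(c,open("s5.pkl","wb"))
s=observe();p=s["tool_pos"];R=s["eef_rot"];print(p)
u,v=proj(c,p+[0,0,-.11]);print(u,v)
for y in(-.027+.0015,.027+.0015):print("tip",np.round(proj(c,p+R@np.array([y,0,.1057])),1))
for q in([.5654,.1103,.09],[.554,.0582,.09]):print("mouth",np.round(proj(c,q),1))
x0,y0=int(u)-50,int(v)-45;print(x0,y0)
cv2.imwrite("pics/s5.png",cv2.convertScaleAbs(cv2.resize(c["pixels"][y0:y0+75,x0:x0+100],(800,600),interpolation=cv2.INTER_CUBIC),alpha=1.4))
E
```

```text
time_s: 20.4
tool_pos: [0.5596, 0.0828, 0.2276]
eef_rot: [[0.22, 0.976, 0.001], [0.976, -0.22, 0.0], [0.0, 0.001, -1.0]]
ft_force: [-0.3, -0.2, -1.9]
width: 0.0256
finger_force: 46.5
[0.55964324 0.08278864 0.2276237 ]
359.5625582560388 199.14329873082423
tip [351.8 195.2]
tip [368.5 201.5]
mouth [367.7 208.7]
mouth [351.4 202.5]
309 154
```

View pics/s5.png

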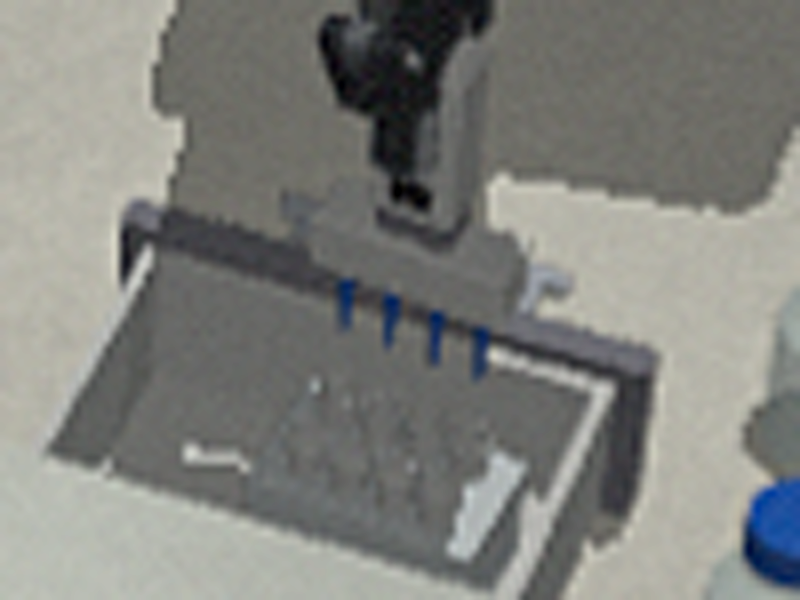

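The four blue tips end at crop (346,328) to (481,378), i.e. px (352.2,195.0) and (369.1,201.3), within 0.6 px of the prediction. I'm doing the final descent of 20 mm.

```bash
python3 -m inch '[[0,0,0,4,0],[0,0,0,5,0],[0,0,0,5,0],[0,0,0,4,0],[0,0,0,2,0],[0,0,0,0,0],[0,0,0,0,0],[0,0,0,0,0],[0,0,0,0,0]]'
python3 - <<'E'
from h import *
c=capture("scene")
u,v=359,201;x0,y0=int(u)-40,int(v)-30;print(x0,y0)
cv2.imwrite("pics/s6.png",cv2.convertScaleAbs(cv2.resize(c["pixels"][y0:y0+60,x0:x0+80],(800,600),interpolation=cv2.INTER_CUBIC),alpha=2))
E
```

```text
time_s: 21.58
tool_pos: [0.5595, 0.0828, 0.2074]
eef_rot: [[0.22, 0.976, 0.0], [0.976, -0.22, 0.0], [0.0, 0.0, -1.0]]
ft_force: [0.6, 0.3, -1.7]
width: 0.0255
finger_force: 46.5
319 171
```

View pics/s6.png

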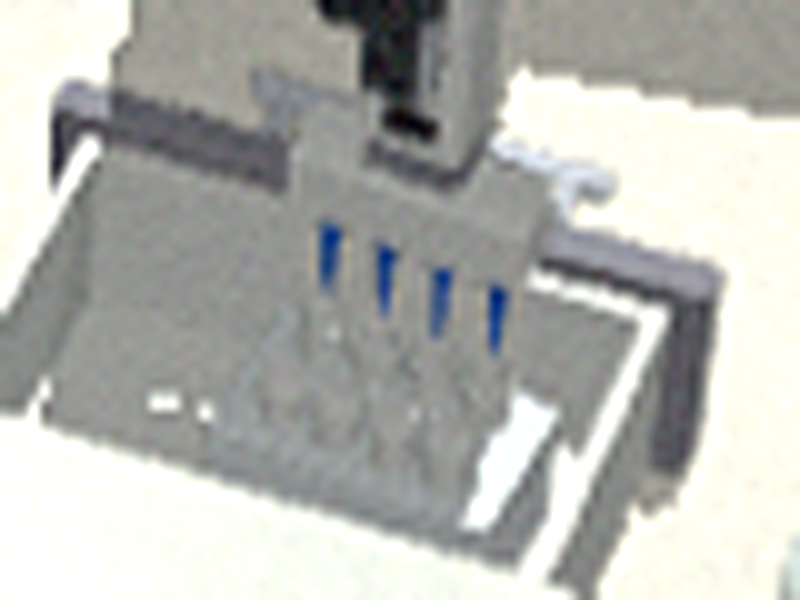

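The tip ends are at px (351.8,200.2) and (368.5,206.5), about 2.3 px (10 mm) above the projected mouths at (351.4,202.5) and (367.7,208.7). Handing in.

```bash
python3 -c "
from station import hand_in
print(hand_in())"
```

```text
the job is handed in; nothing more can be done
None
```

I pulled the drawer out to its stop, and the gripper is holding the pipette upright over the open tubes, with the end tips about 1 cm above the end tubes' mouths by the last image; the job was handed in after 21.6 s on the robot's clock, and no verdict came back.

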